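# Clamp the maple blank on edge for planing

## Robot

A 7-joint arm with a two-finger parallel gripper is mounted at the origin on the work surface. World frame = base frame: x ahead of the robot, y to its left, z up, the work surface at z = 0. Lengths are in m, angles in rad, forces in N, time in s.
With the tool pointing down it reaches from about 0.35 to 0.9 m from the base axis. Payload 7.2 kg.
Tool frame: the origin (TCP) lies on the centre line of the jaws, within the pads' length; the fingertips stand 25 mm ahead of it and the grasp point (between the pads) lies 6 mm ahead of it; z points along the fingers, y is the direction in which the jaws open and shut (so a half turn about z gives the same grasp; the last joint's range is limited). The gripper opens to 85 mm and grips with 20 to 120 N. Pads are 22 mm wide; open, the fingers measure 114 mm over their backs; the gripper's body (76 mm by 85 mm) begins 54 mm behind the grasp point. The pads swing forward as they close: fully open they stand 13 mm farther back than shut.
Start: joints at [1.144, 0.411, -0.013, 1.596, 0.006, 1.134, -0.082], TCP at [0.219, -0.585, 0.256] pointing down, gripper open.
Joint ranges: [-2.95, 2.95], [-0.29, 1.99], [-1.47, 1.44], [0.14, 2.54], [-1.03, 4.17], [0.13, 1.85], [-2.86, 2.86]. Speed limits (rad/s): [2.39, 2.39, 3.01, 3.01, 3.14, 3.14, 3.14].

## Interface

Orientations are given as a rotation vector (axis times angle).
In Python, from rig import env, cams, order gives the robot as it stands. The module is installed in compiled form; this text tells all that it offers.
- The arm moves only by the tool carry_out, never from a script. Its argument "steps" is a list of rows, each a list of 5 numbers: the closure, from -1 (fully open) to 1 (shut), then the shift along the world's x, y, z in mm, then the turn about the world's z in rad. In form: [[hand, dx, dy, dz, yaw], ...]. A call has 1 to 20 rows; each row is the pose to reach, as a shift and turn from the pose commanded when the call began; what a row does not reach only later rows make up. A row lasts 1/10 s, in which the tool goes at most 50 mm and 8.59 degrees, less where a joint would pass 70% of its speed; a pose out of reach is approached as far as the arm can. A call with a gripper value outside its range is refused whole. The fingers move at their own pace and stop on an object; "force" is the grip in N (left out, the last holds). Time passes only in rows, so rows that repeat a pose let the fingers close. It gives the time, the measured TCP pose, the force and the opening at its end, in the units of the state.
- env.read_state(): the state, without advancing time (a new reading comes with each control period).
- cams.camera(name): name is "scene" or "top" or "wrist"; returns a dict with "color" (420x560x3 uint8, red, green, blue), "fx", "fy", "cx", "cy" (pixels), "R" (3x3) and "t" (3): a world point X has camera coordinates R X + t; the wrist camera has in their place "mount" (4x4, takes a point from camera to tool coordinates, whose origin is the TCP and whose axes are the flange's). Camera axes: x right, y down, z forward; pixel columns grow to the right and rows downward; lengths in m; the calibration is good to about 2 mm. A picture is of the moment at which its call begins: read the wrist's pose just before it. There is no depth.
- order.job_done(): hands the job in, once; it reports no verdict.
The state is a dict: "t": time; "q": joint angles; "joint_vel": joint speeds; "joint_torque": joint torques, N m; "tool_pos": TCP position; "orientation": TCP orientation; "ft_force": force on the tool from outside, world axes, zero at the start; "wrist_torque": the same for the moment, N m; "width": finger opening in m.
Only numpy, scipy, OpenCV 4.12 (cv2) and the standard library are available. Lean on these libraries where they do the work, as an engineer would, in place of code of your own. Each camera call takes 0.05 s, during which the arm holds its last target. There are 200 camera calls.

## Task

Draw the pale maple blank with the green waxed ends straight up out of its slot in the plywood rack and stand it on its long edge on the bed of the blue clamp, centred lengthwise between the open wooden jaws; do not drop it. Then slide the movable jaw by its red knob until the blank is held snugly upright between the two jaws. Leave the other two blanks in the rack and the things on the bench where they are.

Things in the scene. Friction and masses are not known exactly. Their poses are not given: they have to be found in the camera images.
- maple: Pale maple blank with green waxed ends: a flat rectangular board 140 mm long (x), 10 mm thick (y), 80 mm high (z), about 75 g. It stands on its long edge in one of the three slots of the rack, its top 35 mm above the rack's walls. Origin: centre of the lower long edge (10 mm by 140 mm face); z up when standing.
- walnut: Brown walnut blank, same size, shape and axes as the maple one, plain ends, in another slot of the rack. Stays there.
- ebony: Black ebony blank, same size, shape and axes, plain ends, in another slot of the rack. Stays there.
- rack: Fixed plywood rack 180 x 180 mm, 57 mm high; three slots along its x axis at y = -50, 0, +50 mm, any blank in any slot. Its floor is 12 mm above the bench, its walls 45 mm above the floor. Slots 13 mm wide (1.5 mm spare each side), 146 mm long, ends closed; walls hold only the end 22 mm of a blank, the middle 96 mm is open. Origin: centre of the underside; z up.
- clamp_bed (a point): Point on the flat bed of the fixed blue clamp, 20 mm above the bench, centred lengthwise, 25 mm from the fixed jaw. Wooden jaws 120 mm long (x), 25 mm thick (y), tops 50 mm above the bed. Fixed jaw's gripping face at y = +25 mm, movable jaw's face at y = -25 mm + the value of joint jaw. Bed: x -80 to 80 mm, y -110 to 65 mm. z up.
- jaw (a joint): Movable jaw's slide along the clamp's +y, in m, towards the fixed jaw. 0: fully open, gap 50 mm; the gap is 0.050 - value; about 0.040 when closed on a 10 mm board; it ends at 0.045. Starts between 0 and 0.010. Slides stiffly (about 4 N) and stays where it is left.
- jaw_grip (a point): Middle of the upright red knob on the movable jaw, to grip or push: a vertical cylinder 26 mm across and 40 mm high, its top 20 mm above this point, 65 mm behind (clamp -y) the jaw's gripping face and 95 mm above the bench. Its axes are those of the clamp.
- gouge: Bystander: gouge with a honey-coloured wooden handle, 220 mm long (x), up to 30 mm wide, 26 mm high, lying on the bench. Origin: about its middle, on the bench.
- varnish_jar: Bystander: amber jar with a black cap, 60 mm across, 75 mm high. Origin: centre of its underside.
- scroll: Bystander: half-carved pale wooden scroll head, 136 mm long (x), 50 mm wide, 52 mm high. Origin: underside, near its middle.
Things that resemble listed ones, but are neither listed nor needed, are in the scene too. What is meant by the part that bears clamp_bed is not orange, and is the smaller of those in its own colour. There is more than one size of the maple; the one meant has the size given above.

How it is judged:
On the way, in this order (a step that is already met when the one before it is completed fails the run):
1. the maple blank has been drawn upright out of its slot, clear above the rack's walls (z of maple in the frame of rack above 0.058 m and angle between maple's own z axis and vertical below 0.5 rad), for 0.1 s.
2. the maple blank stands with its long edge on the clamp's bed between the jaws (x of maple in the frame of clamp_bed between -0.025 and 0.025 m and z of maple in the frame of clamp_bed between -0.003 and 0.005 m and y of maple in the frame of clamp_bed between -0.021 and 0.021 m and angle between maple's own z axis and vertical below 0.45 rad), for 0.2 s.
At the end, for the whole second after the job is handed in: Maple blank on the clamp bed (5 mm), upright (0.08 rad), in line with the jaws (0.06 rad), centred lengthwise (25 mm), between fixed jaw and closed movable jaw (about 2 mm), at rest; walnut and ebony blanks moved under 20 mm; gouge, jar, scroll under 30 mm (x of maple in the frame of clamp_bed between -0.025 and 0.025 m and z of maple in the frame of clamp_bed between -0.003 and 0.005 m and y of maple in the frame of clamp_bed between 0.0165 and 0.0235 m and angle between maple's own z axis and vertical below 0.08 rad and angle between the x axis of maple and the x axis of clamp_bed, either way round below 0.06 rad and value of joint jaw between 0.038 and 0.0425 m and linear speed of maple below 0.02 m/s and distance of each of walnut, ebony from where it was at the start of the episode below 0.02 m and distance of each of gouge, varnish_jar, scroll from where it was at the start of the episode below 0.03 m); the robot touches nothing.
It fails at once if the maple blank is let go in the air (its lower edge more than 20 mm above the clamp's bed) (height (world z) of maple above 0.04 m and contact force between the fingers and maple below 0.02 N).
It fails at once if the walnut or ebony blank is moved more than 20 mm (distance of any of walnut, ebony from where it was at the start of the episode above 0.02 m).
It fails at once if the gouge, jar or scroll is moved more than 30 mm (distance of any of gouge, varnish_jar, scroll from where it was at the start of the episode above 0.03 m).
It also fails if it takes over 58 s, if anything falls off the work surface, if the arm or the gripper's body presses on something with over 40 N, if the wrist force passes 120 N, or if a joint passes its speed limit or range.

## Working session

There is one attempt and no reset: what is moved stays moved. The work goes in short steps, Python scripts to look and compute and a tool call to move; the robot and the scene stay as the last step left them, time stands still between calls to the robot, and variables do not carry over. Pictures are saved under pics/ and viewed, about 8 in all and at most 12, crops included, and the job is handed in when it is done.

Besides the shell and the picture viewer there is one more tool, called as name([rows], argument=value, ...), one row to a line, values as JSON. carry_out: Moves the arm, as the interface text tells. Its arguments: {"type":"object","properties":{"steps":{"type":"array"},"force":{"type":"number"}},"required":["steps"]}

```bash
mkdir -p pics
python3 - <<'E'
from rig import env,cams
import cv2,pickle
s=env.read_state();print({k:(v if not hasattr(v,'round') else v) for k,v in s.items()})
d={}
for n in ("scene","top","wrist"):
    c=cams.camera(n);d[n]=c;print(n,[c[k] for k in('fx','fy','cx','cy')])
    cv2.imwrite(f"pics/{n}0.png",cv2.cvtColor(c["color"],cv2.COLOR_RGB2BGR))
pickle.dump(d,open("c0.pkl","wb"))
print(d["scene"]["R"],d["scene"]["t"],d["top"]["R"],d["top"]["t"],d["wrist"]["mount"])
E
```

```text
{'t': 0.0, 'q': array([ 1.14381692,  0.41193128, -0.01269672,  1.59704453,  0.00560768,
        1.134285  , -0.08217665]), 'joint_vel': array([-0.0001469 ,  0.00100313,  0.00087   ,  0.00011497, -0.00130876,
        0.00159068, -0.00169231]), 'joint_torque': array([-4.05855135e-04, -6.00625920e+01,  6.81764893e-01, -2.99417764e+01,
        1.38178669e-02,  1.05048297e-02, -7.43484037e-06]), 'tool_pos': array([ 0.21925223, -0.5847986 ,  0.25543336]), 'orientation': array([-3.08961523e+00, -5.60327427e-01,  6.54627698e-04]), 'ft_force': array([-0.61862977,  0.99694965,  0.87170638]), 'wrist_torque': array([-0.0223241 ,  0.01005198, -0.03253487]), 'width': 0.08567287378418353}
scene [388.0781936382747, 388.0781936382747, 279.56150677806943, 209.78691114717716]
top [516.8823336297778, 516.8823336297778, 277.0473330076196, 208.19289464631595]
wrist [337.69108957008456, 337.69108957008456, 282.8493722408451, 213.158645097137]
[[ 0.59647622  0.80261713 -0.00467583]
 [ 0.6508914  -0.48711139 -0.58229106]
 [-0.46963443  0.34427931 -0.81296695]] [-0.28633701 -0.28275278  1.44624586] [[-0.00830043 -0.99953138 -0.02946381]
 [-0.98956677  0.01244879 -0.1435362 ]
 [ 0.14383573  0.027965   -0.98920637]] [0.03221547 0.48279591 1.21470808] [[-4.16830566e-04 -9.45608493e-01 -3.25306630e-01  8.38776822e-02]
 [ 9.99999913e-01 -3.85603233e-04 -1.60466563e-04 -9.24332106e-04]
 [ 2.62992570e-05 -3.25306668e-01  9.45608572e-01 -1.16277470e-01]
 [ 0.00000000e+00  0.00000000e+00  0.00000000e+00  1.00000000e+00]]
```

View pics/scene0.png

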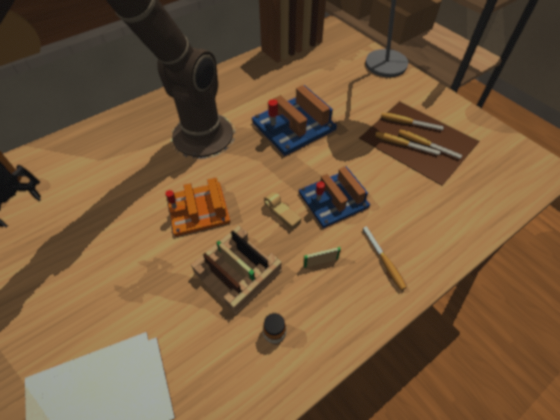

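View pics/top0.png

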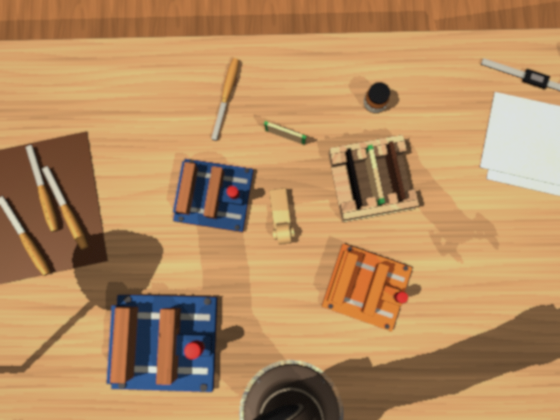

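The small blue clamp is at top (213,195), the big blue one at (163,342) and the orange one at (368,286). "The smaller of its colour" means the one at (213,195). There are two maple pieces: a loose one lying at (286,131), which is short (about 45 px), and one standing in the rack's middle slot at (375,175), which is the 140 mm blank. I'll confirm both in one enlarged crop.

Run:
```python
import cv2,numpy as np
im=cv2.imread("pics/top0.png")
a=im[130:230,320:430];b=im[145:245,165:275]
f=lambda x:cv2.resize(x,None,fx=3.6,fy=5*0.72,interpolation=cv2.INTER_CUBIC)
s=cv2.imread("pics/scene0.png")
c=s[220:310,185:345];d=s[155:230,290:380]
top=np.hstack([f(a),f(b)])
bot=np.hstack([cv2.resize(c,(396,223)),cv2.resize(d,(396,223))])
cv2.imwrite("pics/crop1.png",np.vstack([top,bot]));print(top.shape)
```

```text
(360, 792, 3)
```

View pics/crop1.png

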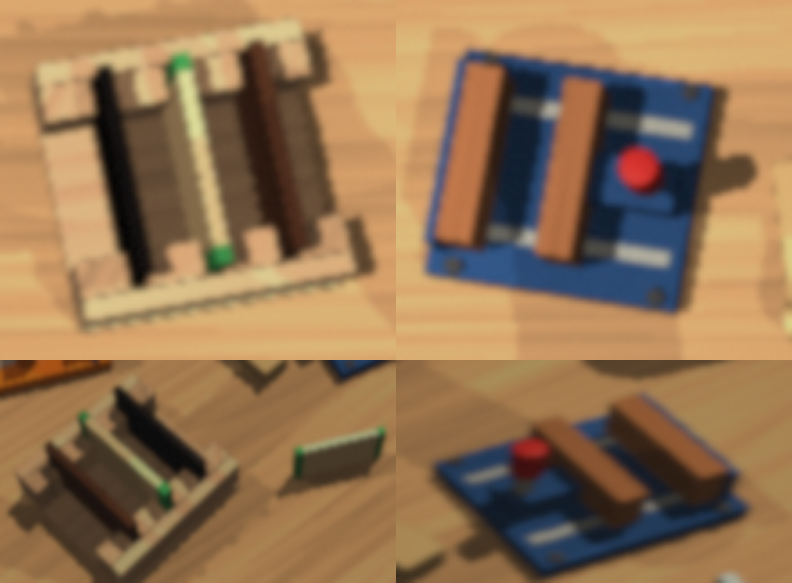

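The crop shows the maple blank with green ends in the middle slot, with ebony to its left and walnut to its right. The loose green-ended piece is clearly shorter. The small blue clamp is open, with its knob on the right. Next I'll measure them.

```bash
cat > h.py <<'E'
import numpy as np,pickle
def ray(c,u,v,z,R=None,t=None):
    R=c["R"] if R is None else R;t=c["t"] if t is None else t
    d=R.T@np.array([(u-c["cx"])/c["fx"],(v-c["cy"])/c["fy"],1]);o=-R.T@t
    return o+d*(z-o[2])/d[2]
def proj(c,X,R=None,t=None):
    R=c["R"] if R is None else R;t=c["t"] if t is None else t
    p=R@np.array(X)+t;return np.array([c["fx"]*p[0]/p[2]+c["cx"],c["fy"]*p[1]/p[2]+c["cy"]])
E
python3 - <<'E'
from h import *
c=pickle.load(open("c0.pkl","rb"))["top"]
A=lambda x,y:(320+x/3.6-.4,130+y/3.6-.4); B=lambda x,y:(165+(x-396)/3.6-.4,145+y/3.6-.4)
g=lambda n,p,z:(print(n,ray(c,*p,z).round(4)),ray(c,*p,z))[1]
a=g("far",A(180,55),.092);b=g("near",A(223,266),.092)
print("len",np.linalg.norm(a-b),"mid",(a+b)/2,"yaw",np.arctan2(a[1]-b[1],a[0]-b[0]))
k=[g("rack",A(*p),.057) for p in[(36,68),(300,20),(358,275),(82,328)]]
print("rack mid",np.mean(k,0),[np.linalg.norm(k[i]-k[i-1]) for i in range(4)])
q=[g("bed",B(*p),.02) for p in[(470,52),(718,88),(680,312),(428,272)]]
print("sides",[np.linalg.norm(q[i]-q[i-1]) for i in range(4)])
j=[g("jaw",B(*p),.07) for p in[(505,65),(475,247),(565,78),(538,257)]]
for m,n in((0,1),(2,3)):print(np.linalg.norm(j[m]-j[n]),np.arctan2(*(j[m]-j[n])[1::-1]),(j[m]+j[n])/2)
y=np.arctan2(*(q[0]-q[3]+q[1]-q[2])[1::-1]);ex=np.array([np.cos(y),np.sin(y),0]);ey=np.array([-np.sin(y),np.cos(y),0])
o=np.mean(q,0)+ey*.0225;print("bed yaw",y,"clampbed",o)
for p in j: print((p-o)@ex,(p-o)@ey)
kn=g("knob",B(640,168),.115);print("knob in clamp",(kn-o)@ex,(kn-o)@ey)
E
```

```text
far [ 0.6216 -0.192   0.092 ]
near [ 0.4828 -0.2146  0.092 ]
len 0.14069529065239184 mid [ 0.55219362 -0.20330359  0.092     ] yaw 0.16133921469511964
rack [ 0.6237 -0.1013  0.057 ]
rack [ 0.6538 -0.2781  0.057 ]
rack [ 0.481  -0.3085  0.057 ]
rack [ 0.4482 -0.1273  0.057 ]
rack mid [ 0.55167416 -0.20380657  0.057     ] [np.float64(0.17743740360463897), np.float64(0.1794002659628337), np.float64(0.17548590869774808), np.float64(0.18405301671451782)]
bed [0.6122 0.256  0.02  ]
bed [0.5841 0.0838 0.02  ]
bed [0.4295 0.1099 0.02  ]
bed [0.4589 0.2822 0.02  ]
sides [np.float64(0.15552515824631116), np.float64(0.17446051733668672), np.float64(0.15675128364584842), np.float64(0.17473396326219784)]
jaw [0.5906 0.2219 0.07  ]
jaw [0.4688 0.2399 0.07  ]
jaw [0.5812 0.1818 0.07  ]
jaw [0.4617 0.1984 0.07  ]
0.12315351435762263 -0.1464920826340661 [0.52970259 0.23093061 0.07      ]
0.12064849019076454 -0.13756543097653814 [0.52142683 0.19008559 0.07      ]
bed yaw -0.1679414363737764 clampbed [0.52493051 0.20516527 0.02      ]
0.061960778793208306 0.02752119267725124
-0.061164406737797494 0.024879831931620064
0.059362642763374815 -0.01362105018290603
-0.061230190423419296 -0.017285305808958283
knob [0.5118 0.1265 0.115 ]
knob in clamp 0.00019367410282930715 -0.07980472932234081
```

carry_out([
  [0.1,100,115,0,-0.06],
  [0.1,200,230,0,-0.12],
  [0.1,333,381,-40,-0.198],
  [0.1,333,381,-40,-0.198],
  [0.1,333,381,-40,-0.198],
  [0.1,333,381,-40,-0.198],
  [0.1,333,381,-40,-0.198],
  [0.1,333,381,-40,-0.198],
  [0.1,333,381,-40,-0.198],
  [0.1,333,381,-40,-0.198],
  [0.1,333,381,-40,-0.198],
  [0.1,333,381,-40,-0.198],
  [0.1,333,381,-40,-0.198],
  [0.1,333,381,-40,-0.198],
  [0.1,333,381,-40,-0.198],
  [0.1,333,381,-40,-0.198],
], force=40)

```text
t: 1.75
tool_pos: [0.5519, -0.2054, 0.2165]
orientation: [3.131, 0.249, 0.0]
ft_force: [-0.0, -0.8, -0.0]
width: 0.0384
```

```bash
cat >> h.py <<'E'
from scipy.spatial.transform import Rotation as Rn
def wcam(s,c):
    T=np.eye(4);T[:3,:3]=Rn.from_rotvec(s["orientation"]).as_matrix();T[:3,3]=s["tool_pos"]
    W=np.linalg.inv(T@c["mount"]);return W[:3,:3],W[:3,3]
E
cat > w.py <<'E'
import sys,cv2;from h import *
from rig import env,cams
s=env.read_state();c=cams.camera(sys.argv[1]);n=sys.argv[2]
pickle.dump((s,c),open(n+".pkl","wb"))
cv2.imwrite(f"pics/{n}.png",cv2.cvtColor(c["color"],cv2.COLOR_RGB2BGR))
M=Rn.from_rotvec(s["orientation"]).as_matrix()
print(s["t"],s["tool_pos"].round(4),s["q"].round(2),"yawx",np.arctan2(M[1,0],M[0,0]).round(4),"down",M[2,2].round(4),s["width"],s["ft_force"].round(2))
E
python3 w.py wrist w1
```

```text
1.75 [ 0.5519 -0.2054  0.2165] [ 0.41  0.39 -0.18  1.72  0.08  1.03 -1.21] yawx 0.1589 down -1.0 0.038381719056353375 [-0.01 -0.83 -0.04]
```

View pics/w1.png

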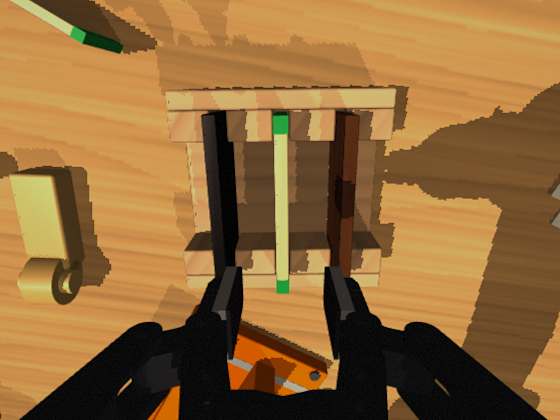

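The wrist view shows the maple between the fingers. Its far end is at about (280.5,113) and its near end at about (283,293), with ebony on the left and walnut on the right.

Run:
```python
from h import *
s,c=pickle.load(open("w1.pkl","rb"));R,t=wcam(s,c)
a=ray(c,280.5,113,.092,R,t);b=ray(c,283,293,.092,R,t)
m=(a+b)/2;y=np.arctan2(*(a-b)[1::-1])
print(a,b,np.linalg.norm(a-b),m,y,"err mm",(m-s["tool_pos"])*1e3)
for u,v in((216,113),(347,113)):print(ray(c,u,v,.092,R,t))
```

```text
[ 0.6239295  -0.19135247  0.092     ] [ 0.48419138 -0.21543719  0.092     ] 0.14179851177436015 [ 0.55406044 -0.20339483  0.092     ] 0.17067917211597555 err mm [   2.16140512    2.00784755 -124.53861053]
[ 0.61696636 -0.14777136  0.092     ]
[ 0.63111062 -0.23629784  0.092     ]
```

carry_out([
  [0.1,1,2,0,0.008],
  [0.1,1,2,-40,0.008],
  [0.1,1,2,-80,0.008],
  [0.1,1,2,-110,0.008],
  [0.1,1,2,-126,0.008],
  [0.1,1,2,-126,0.008],
  [0.1,1,2,-126,0.008],
  [1,1,2,-126,0.008],
  [1,1,2,-126,0.008],
  [1,1,2,-126,0.008],
  [1,1,2,-126,0.008],
  [1,1,2,-126,0.008],
  [1,1,2,-126,0.008],
  [1,1,2,-126,0.008],
], force=40)

```text
t: 3.2
tool_pos: [0.5543, -0.2025, 0.0917]
orientation: [3.129, 0.265, 0.003]
ft_force: [-1.6, -0.1, 6.9]
width: 0.0092
```

carry_out([
  [1,0,0,10,0],
  [1,0,0,20,0],
  [1,0,0,35,0],
  [1,0,0,50,0],
  [1,0,0,70,0],
  [1,0,0,95,0],
  [1,0,0,115,0],
  [1,0,0,120,0],
  [1,0,0,120,0],
  [1,0,0,120,0],
  [1,0,0,120,0],
])

```text
t: 4.3
tool_pos: [0.5528, -0.202, 0.2091]
orientation: [-3.13, -0.265, 0.003]
ft_force: [0.4, 0.7, -0.6]
width: 0.009
```

```bash
python3 w.py wrist w2
```

```text
4.3 [ 0.5528 -0.202   0.2091] [ 0.4   0.4  -0.18  1.73  0.08  1.02 -1.21] yawx 0.1689 down -1.0 0.008987186304376513 [ 0.35  0.69 -0.64]
```

View pics/w2.png

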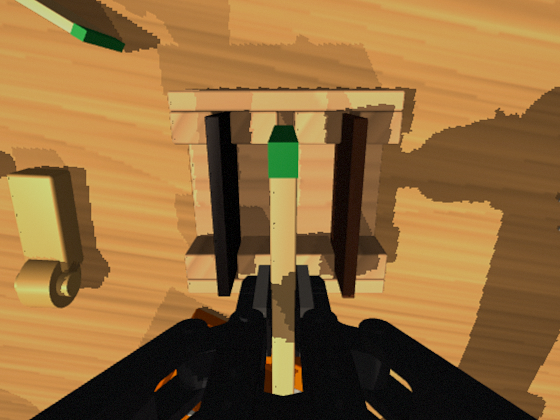

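The blank is lifted and looks upright in the grip, with the other two still seated. I'll carry it over to the clamp.

carry_out([
  [1,0,15,8,0],
  [1,-2,50,20,-0.04],
  [1,-5,90,30,-0.08],
  [1,-8,130,30,-0.12],
  [1,-11,170,30,-0.16],
  [1,-14,210,30,-0.2],
  [1,-16,250,30,-0.24],
  [1,-18,290,30,-0.28],
  [1,-22,330,30,-0.31],
  [1,-24,370,30,-0.334],
  [1,-26,400,30,-0.334],
  [1,-26,412,30,-0.334],
  [1,-26,418,30,-0.334],
  [1,-26,418,30,-0.334],
  [1,-26,418,30,-0.334],
  [1,-26,418,30,-0.334],
])

```text
t: 5.95
tool_pos: [0.5279, 0.214, 0.2403]
orientation: [3.13, -0.263, 0.0]
ft_force: [0.6, -1.4, -0.4]
width: 0.0091
```

```bash
python3 w.py wrist w3
python3 - <<'E'
from h import *
s,c=pickle.load(open("w2.pkl","rb"));R,t=wcam(s,c)
a=ray(c,283,178,.2094,R,t);b=ray(c,284,393,.2094,R,t);print(a,b,np.linalg.norm(a-b))
print("end lower corner expected px",proj(c,a-[0,0,.08],R,t))
E
```

```text
5.95 [0.5279 0.214  0.2403] [-0.24  0.35 -0.3   1.74  0.12  1.07 -2.31] yawx -0.1677 down -1.0 0.009122643688993008 [ 0.63 -1.38 -0.43]
[ 0.6087028 -0.191515   0.2094   ] [ 0.51242627 -0.20835651  0.2094    ] 0.09773846428591874
end lower corner expected px [283.03311059 146.15797665]
```

View pics/w3.png

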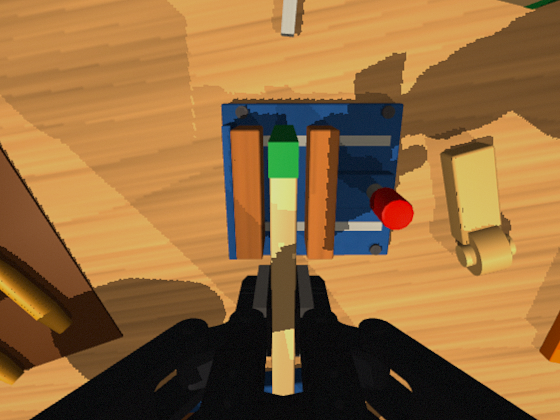

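Run:
```python
from h import *
import cv2
s,c=pickle.load(open("w3.pkl","rb"));R,t=wcam(s,c);zt=s["tool_pos"][2]+.0003
a=ray(c,284,142,zt,R,t);b=ray(c,283.5,394,zt,R,t);print("blank",a,b,np.linalg.norm(a-b),(a+b)/2,np.arctan2(*(a-b)[1::-1]))
print("lower far corner px",proj(c,a-[0,0,.08],R,t))
q=[ray(c,u,v,.02,R,t) for u,v in((222,104),(403,104),(388,254),(230,260))]
print(np.round(q,4),[np.linalg.norm(q[i]-q[i-1]).round(4) for i in range(4)])
y=-.166;ex=np.array([np.cos(y),np.sin(y),0]);ey=np.array([-ex[1],ex[0],0])
o=np.mean(q,0)+ey*.0225;print(o,"blank in clamp",((a+b)/2-o)@ex,((a+b)/2-o)@ey)
k=ray(c,399,214,.115,R,t);print("knob",k,(k-o)@ex,(k-o)@ey)
im=cv2.imread("pics/w3.png")[95:275,215:420];cv2.imwrite("pics/w3c.png",cv2.resize(im,None,fx=3.2,fy=3.2,interpolation=cv2.INTER_CUBIC))
```

```text
blank [0.59596259 0.20306549 0.24061417] [0.48694659 0.22166324 0.24061417] 0.11059097985198776 [0.54145459 0.21236436 0.24061417] -0.16896986992521731
lower far corner px [283.31102173 124.14020047]
[[0.6137 0.2586 0.02  ]
 [0.585  0.0893 0.02  ]
 [0.4299 0.1139 0.02  ]
 [0.4519 0.2868 0.02  ]] [np.float64(0.1643), np.float64(0.1717), np.float64(0.1571), np.float64(0.1743)]
[0.52383592 0.20936135 0.02      ] blank in clamp 0.01688026019329626 0.005873022530516076
knob [0.51288986 0.12809322 0.115     ] 0.0026330410862091588 -0.08195969413140707
```

View pics/w3c.png

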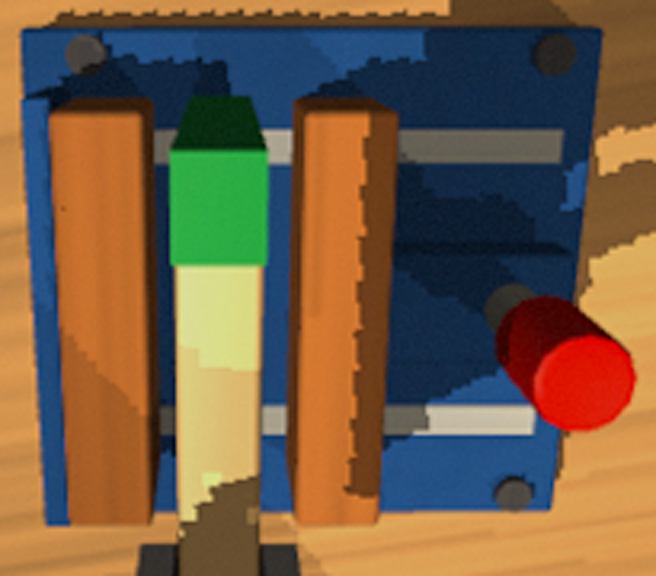

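Run:
```python
from h import *
from scipy.optimize import least_squares
s,c=pickle.load(open("w3.pkl","rb"));R,t=wcam(s,c);ct=pickle.load(open("c0.pkl","rb"))["top"]
L=lambda x,y:(215+x/3.2-.4,95+y/3.2-.4); B=lambda x,y:(165+(x-396)/3.6-.4,145+y/3.6-.4)
# (pixel, clamp x,y,z(above bed), uses jaw)
W=[(L(22,28),80,65,0,0),(L(603,28),80,-110,0,0),(L(551,511),-80,-110,0,0),(L(50,112),60,50,50,0),(L(305,112),60,-25,50,1),(L(398,112),60,-50,50,1),(L(585,380),0,-90,75,1),(L(382,522),-60,-50,50,1),(L(65,522),-60,50,50,0)]
T=[(B(470,52),80,65,0,0),(B(718,88),80,-110,0,0),(B(680,312),-80,-110,0,0),(B(428,272),-80,65,0,0),(B(640,168),0,-90,75,1)]
def f(p,Ws,Ts):
    x,y,th,j=p;r=[]
    for S,cam,k in((Ws,c,(R,t)),(Ts,ct,(ct["R"],ct["t"]))):
        for px,X,Y,Z,m in S:
            Y=Y+m*j*1e3;X,Y,Z=X/1e3,Y/1e3,Z/1e3
            P=[x+np.cos(th)*X-np.sin(th)*Y,y+np.sin(th)*X+np.cos(th)*Y,.02+Z]
            r+=list(proj(cam,P,*k)-px)
    return r
for a,b in((W,T),(W,[]),([],T)):
    o=least_squares(f,[.525,.207,-.165,.008],args=(a,b),loss="soft_l1");print(o.x.round(4),np.abs(np.reshape(f(o.x,a,b),(-1,2))).round(1).tolist())
p=s["tool_pos"]
```

```text
[ 0.5251  0.209  -0.1688  0.0083] [[0.8, 0.5], [2.2, 0.3], [1.3, 1.4], [0.4, 0.3], [0.5, 0.2], [1.7, 0.2], [6.8, 5.6], [0.5, 2.3], [1.3, 2.3], [1.4, 1.1], [1.3, 0.5], [1.7, 0.7], [1.8, 0.7], [0.1, 1.7]]
[ 0.5252  0.2097 -0.1696  0.0076] [[1.5, 0.4], [1.5, 0.1], [0.6, 1.5], [1.2, 0.2], [0.6, 0.1], [1.8, 0.1], [6.8, 5.5], [0.5, 2.4], [0.5, 2.4]]
[ 0.5258  0.2051 -0.1643  0.0128] [[0.0, 1.2], [0.1, 1.0], [0.1, 0.3], [0.1, 0.5], [0.1, 0.9]]
```

Fixing the knob height (115 mm above the bench, so 95 mm above the bed) leaves the fit at about (0.525, 0.209) with yaw -0.168. The blank is at clamp x of about +1.5 mm, y of about +6 mm. I'll shift 7 mm towards the fixed jaw and lower it.

carry_out([
  [1,0,4,0,0],
  [1,0,7,-20,0],
  [1,0,7,-40,0],
  [1,0,7,-60,0],
  [1,0,7,-80,0],
  [1,0,7,-95,0],
  [1,0,7,-110,0],
  [1,0,7,-120,0],
  [1,0,7,-128,0],
  [1,0,7,-133,0],
  [1,0,7,-136,0],
  [1,0,7,-136,0],
  [1,0,7,-136,0],
  [1,0,7,-136,0],
])

```text
t: 7.4
tool_pos: [0.5277, 0.2229, 0.1048]
orientation: [-3.131, 0.259, -0.001]
ft_force: [-0.4, -0.1, -0.2]
width: 0.0093
```

carry_out([
  [1,0,0,-2,0],
  [1,0,0,-3,0],
  [1,0,0,-4,0],
  [1,0,0,-5,0],
  [1,0,0,-5,0],
  [1,0,0,-5,0],
])

```text
t: 8.0
tool_pos: [0.5274, 0.2229, 0.0997]
orientation: [3.131, -0.259, 0.0]
ft_force: [-2.1, -1.3, 5.4]
width: 0.0092
```

```bash
python3 w.py wrist w4
```

```text
8.0 [0.5274 0.2229 0.0997] [-0.28  0.52 -0.27  1.86  0.19  0.79 -2.39] yawx -0.1651 down -1.0 0.0092185429649014 [-2.08 -1.26  5.43]
```

View pics/w4.png

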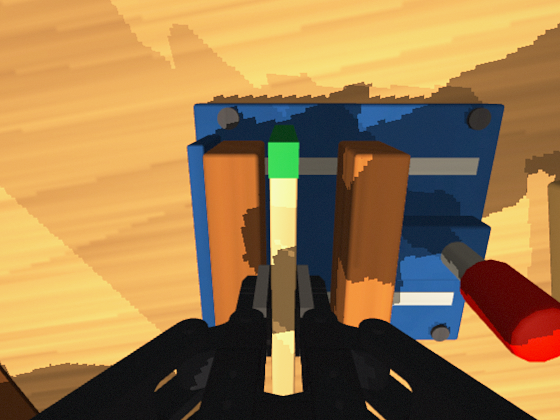

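The blank's edge is on the bed: 5.4 N contact at the predicted height, between the jaws and nearer the fixed one. Now I'll release it and lift.

carry_out([
  [0.8,0,0,1,0],
  [0.6,0,0,1,0],
  [0.4,0,0,1,0],
  [0.2,0,0,1,0],
  [0.2,0,0,1,0],
  [0.2,0,0,1,0],
  [0.2,0,0,1,0],
  [0.2,0,0,15,0],
  [0.2,0,0,30,0],
  [0.2,0,0,60,0],
  [0.2,0,0,100,0],
  [0.2,0,0,100,0],
  [0.2,0,0,100,0],
])

```text
t: 9.35
tool_pos: [0.5282, 0.2231, 0.2017]
orientation: [-3.129, 0.259, -0.006]
ft_force: [-0.8, -0.2, -0.2]
width: 0.034
```

```bash
python3 w.py wrist w5
```

```text
9.35 [0.5282 0.2231 0.2017] [-0.26  0.39 -0.3   1.77  0.14  0.99 -2.34] yawx -0.1653 down -1.0 0.03401730609761291 [-0.77 -0.22 -0.22]
```

View pics/w5.png

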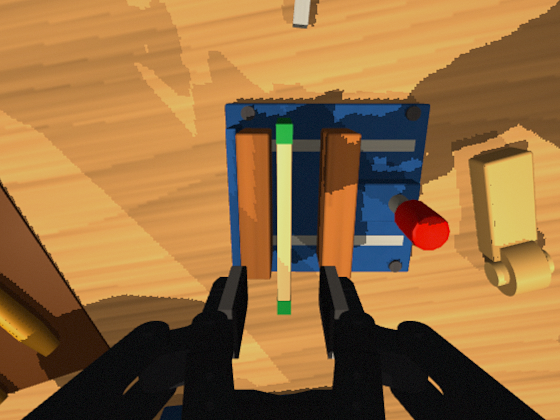

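The blank stands upright, with its top from (284,124) to (284,314), between fixed jaw and movable jaw. The knob top is at (430,232).

Run:
```python
from h import *
s,c=pickle.load(open("w5.pkl","rb"));R,t=wcam(s,c)
y=-.167;ex=np.array([np.cos(y),np.sin(y),0]);ey=np.array([-ex[1],ex[0],0]);o=np.array([.525,.209,0])
a=ray(c,284.5,124,.1,R,t);b=ray(c,284,314,.1,R,t);m=(a+b)/2
k=ray(c,430,232,.115,R,t)
print(np.linalg.norm(a-b),np.arctan2(*(a-b)[1::-1]),"blank",(m-o)@ex,(m-o)@ey,"knob",k,(k-o)@ex,(k-o)@ey)
# push start: finger axis 45 mm behind knob
for d in(.05,.03):
    print((k-ey*d-s["tool_pos"])*1e3)
print("ey",ey)
```

```text
0.1399283532228058 -0.16689797390888944 blank -0.0013954309300317712 0.01460506984884477 knob [0.51364932 0.13001763 0.115     ] 0.001936067534488108 -0.07977032676933069
[ -22.88652615 -142.43160214  -86.71697416]
[ -19.56202939 -122.70984458  -86.71697416]
ey [0.16622484 0.98608788 0.        ]
```

carry_out([
  [1,-8,-45,0,0],
  [1,-16,-90,0,0],
  [1,-23,-135,0,0],
  [1,-24,-146,0,0],
  [1,-24,-146,-10,0],
  [1,-24,-146,-40,0],
  [1,-24,-146,-70,0],
  [1,-24,-146,-90,0],
  [1,-24,-146,-97,0],
  [1,-24,-146,-97,0],
  [1,-24,-146,-97,0],
])

```text
t: 10.5
tool_pos: [0.5038, 0.0778, 0.1027]
orientation: [-3.13, 0.257, -0.001]
ft_force: [-0.3, -0.6, -0.0]
width: 0.0001
```

carry_out([
  [1,1,5,0,0],
  [1,2,10,0,0],
  [1,2.5,15,0,0],
  [1,3.4,20,0,0],
  [1,4.2,25,0,0],
  [1,5,30,0,0],
  [1,5,30,0,0],
])

```text
t: 11.2
tool_pos: [0.5086, 0.1072, 0.1024]
orientation: [3.131, -0.259, 0.0]
ft_force: [0.2, -0.3, 1.8]
width: 0.0003
```

carry_out([
  [1,0.5,3,0,0],
  [1,1,6,0,0],
  [1,1.5,9,0,0],
  [1,1.5,9,0,0],
])

```text
t: 11.6
tool_pos: [0.5102, 0.1163, 0.1024]
orientation: [-3.131, 0.259, -0.001]
ft_force: [0.1, -0.9, 1.8]
width: 0.0005
```

```bash
python3 w.py wrist w6
```

```text
11.6 [0.5102 0.1163 0.1024] [-0.12  0.45 -0.25  1.98  0.16  0.73 -2.2 ] yawx -0.1648 down -1.0 0.0004874813942117672 [ 0.05 -0.87  1.82]
```

View pics/w6.png

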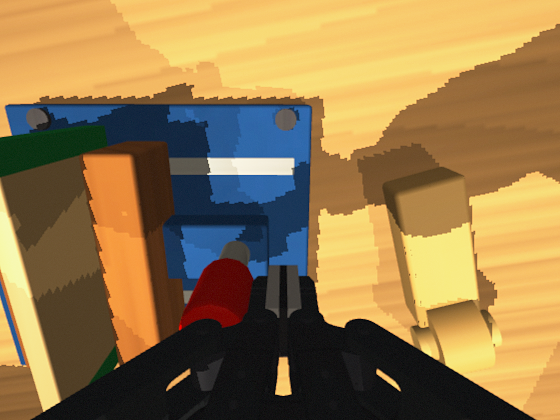

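Run:
```python
from h import *
s,c=pickle.load(open("w6.pkl","rb"));R,t=wcam(s,c)
y=-.167;ex=np.array([np.cos(y),np.sin(y),0]);ey=np.array([-ex[1],ex[0],0]);o=np.array([.525,.209,0])
for u,v,z in((85,154,.07),(120,151,.07),(130,152,.07),(82,155,.07),(236,245,.075),(0,180,.1),(7,105,.02),(311,107,.02)):
    p=ray(c,u,v,z,R,t)-o;print(u,v,p@ex,p@ey)
p=s["tool_pos"]-o;print("tcp",p@ex,p@ey)
```

```text
85 154 0.060351606200417615 -0.005958094971201144
120 151 0.061687499820756005 -0.021522432444090352
130 152 0.06125902033237516 -0.025835831841548057
82 155 0.05991101994070469 -0.004557595869886849
236 245 0.019063765660708772 -0.07110316836835723
0 180 0.055767974005496435 0.008829639298260701
7 105 0.07968476554501112 0.06174366994938424
311 107 0.07891139147861978 -0.10860712752638424
tcp 0.000774472700041183 -0.09386638195845379
```

The jaw has already moved about 10 mm (face at clamp y of about -5 mm), so the fingers are pushing it with low force. I'll keep going, then take fine steps.

carry_out([
  [1,0.5,3,0,0],
  [1,1,6,0,0],
  [1,1.5,9,0,0],
  [1,2,12,0,0],
  [1,2.2,13,0,0],
  [1,2.2,13,0,0],
])

```text
t: 12.25
tool_pos: [0.5123, 0.1292, 0.1023]
orientation: [-3.131, 0.259, -0.0]
ft_force: [0.8, -3.7, 3.3]
width: 0.0001
```

carry_out([
  [1,0.2,1,0,0],
  [1,0.3,2,0,0],
  [1,0.5,3,0,0],
])

```text
t: 12.55
tool_pos: [0.5127, 0.1316, 0.1023]
orientation: [3.131, -0.26, 0.0]
ft_force: [0.7, -5.5, 3.6]
width: -0.0001
```

carry_out([
  [1,0.2,1,0,0],
  [1,0.3,2,0,0],
  [1,0.3,2,0,0],
])

```text
t: 12.85
tool_pos: [0.5129, 0.133, 0.1023]
orientation: [3.13, -0.26, -0.0]
ft_force: [-1.2, -7.3, 5.0]
width: 0.0004
```

carry_out([
  [1,0.2,1,0,0],
  [1,0.3,2,0,0],
  [1,0.3,2,0,0],
])

```text
t: 13.15
tool_pos: [0.5129, 0.1332, 0.1023]
orientation: [3.127, -0.262, -0.002]
ft_force: [-1.2, -12.4, 9.7]
width: 0.0002
```

carry_out([
  [1,0.2,1,0,0],
  [1,0.3,2,0,0],
  [1,0.5,3,0,0],
  [1,0.5,3,0,0],
])

```text
t: 13.55
tool_pos: [0.5129, 0.1333, 0.1023]
orientation: [3.123, -0.265, -0.004]
ft_force: [-4.8, -19.6, 14.5]
width: -0.0001
```

The jaw stopped at y=0.1333 and the force keeps rising to 20 N, so it is closed on the blank. I'll back off, lift, and look from above.

carry_out([
  [1,-1,-5,0,0],
  [1,-2,-12,0,0],
  [1,-5,-30,0,0],
  [1,-6,-38,0,0],
  [1,-6,-38,0,0],
  [1,-6,-38,30,0],
  [1,-6,-38,70,0],
  [1,-6,-38,110,0],
  [1,0,-5,130,0],
  [1,10,35,130,0],
  [1,15,70,130,0],
  [1,15,75,130,0],
  [1,15,75,130,0],
  [1,15,75,130,0],
])

```text
t: 14.95
tool_pos: [0.5285, 0.2132, 0.2319]
orientation: [3.13, -0.259, -0.001]
ft_force: [-0.3, -1.6, -0.4]
width: -0.0003
```

```bash
python3 w.py wrist w7; python3 w.py scene s7
python3 - <<'E'
import cv2,numpy as np
a=cv2.imread("pics/w7.png")[60:330,130:490];b=cv2.imread("pics/s7.png")[150:320,180:390]
a=cv2.resize(a,(440,330));b=cv2.resize(b,(360,330))
cv2.imwrite("pics/fin.png",np.hstack([a,b]))
E
```

```text
14.95 [0.5285 0.2132 0.2319] [-0.23  0.36 -0.31  1.75  0.12  1.05 -2.32] yawx -0.1653 down -1.0 -0.0003459805222142795 [-0.33 -1.57 -0.37]
15.0 [0.5287 0.2126 0.232 ] [-0.23  0.36 -0.31  1.75  0.12  1.05 -2.32] yawx -0.1664 down -1.0 5.002537119656245e-05 [ 0.13  0.81 -0.13]
```

View pics/fin.png

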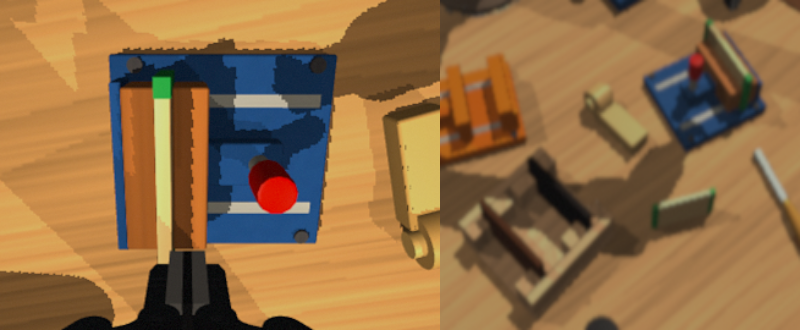

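Run:
```python
from h import *
s,c=pickle.load(open("w7.pkl","rb"));R,t=wcam(s,c)
y=-.167;ex=np.array([np.cos(y),np.sin(y),0]);ey=np.array([-ex[1],ex[0],0]);o=np.array([.525,.209,0])
P=lambda x,y,z:ray(c,130+x*.818,60+y*.818,z,R,t)
a=P(162,77,.1);b=P(164,250,.1);print("yaw",np.arctan2(*(a-b)[1::-1]),"x centre",(a-o)@ex-.07,"y",((a+b)/2-o)@ey)
k=P(278,195,.115);print("jaw",(k-o)@ey+.09)
from rig import order;order.job_done()
```

```text
yaw -0.1733796828192223 x centre -0.0014111282857562774 y 0.020357951418463353
jaw 0.04065547091540254
the job is handed in; nothing more can be done
```

The maple blank is clamped upright on the bed of the smaller blue clamp, and I handed the job in at about 15 s of the 58 s allowed; no verdict was reported. I drew it straight up out of the rack's middle slot, set it on the bed, released it, and pushed the movable jaw by its red knob until it stopped.

| Final check | Measured | Required |
|---|---|---|
| Blank lengthwise offset from clamp centre | -1.4 mm | within 25 mm |
| Blank across the clamp (y) | 20.4 mm | 16.5 to 23.5 mm |
| Misalignment with the jaws | about 0.006 rad | below 0.06 rad |
| Jaw value | 0.0407 | 0.038 to 0.0425 |

- **Jaw closure:** the knob stopped moving while the push force rose to about 20 N, so the jaw was against the blank.
- **Robot clear:** the gripper was lifted away and touching nothing at hand-in.
- **Other things:** in the last pictures the walnut and ebony blanks are still in their slots and the scroll looks undisturbed. The gouge and jar are only partly in that crop. I did not measure how far any of these moved.
- **Disagreement:** the top and wrist cameras differed by about 4 mm on the clamp's y position. I used the wrist value, and the blank landing at y = 20.4 mm against the fixed jaw fits it.

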